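# Send the cup down the serving slide past its spring stop

## Task

Press the red spring plate of the serving slide down with the fingertips and, while holding it down, push the tray with the espresso cup forward past the stop pin, all the way to the end of the slide. Then take the fingers away so that the stop springs back up behind the tray's front bar. Only press and push: do not lift the tray or the cup, keep the cup standing on the tray, and leave the other things alone.

Things in the scene. Friction and masses are not known exactly. Their poses are not given: they have to be found in the camera images.
- slide_base: Fixed slide: two dark wooden rails on a steel plate, 240 x 114 mm. Origin: centre of its underside; x = push direction. Rail tops 24 mm above the origin, between them a channel 60 mm wide (y -30 to 30 mm). Guide walls (y +-51 to +-57 mm) rise to 35 mm. A cross bar, the end stop, closes the far end: near face at x = 108 mm, top at 38 mm. The near end is open.
- stop (a joint): Plunger in the channel: red plate 50 mm wide (slide_base x -116 to 76 mm, top 20 mm above its origin when up) with a steel pin on its far end (x 64 to 76 mm, 26 mm wide, 10 mm tall) in front of the tray. 0 = up, 0.010 m = fully down (all of it sinks level). Spring: 2.1 N at first, 6.3 N fully down; it rises when released. The tray's front bar passes the pin only with the stop over 6 mm down.
- stop_pad (a point): Point on top of the red plate, on its centre line, in the ribbed free stretch behind the tray (slide_base x = -82 mm); it sinks with the plate. The free stretch reaches from x = -116 mm to the tray's back. The plate runs on below the tray, so a fingertip can stay on it while it pushes the tray forward.
- sled: Loose tray, 110 mm along x, 98 mm wide, about 0.3 kg, on the rails, 2 mm side play; origin: centre of its underside, x forward. Hollow below; front steel bar (x 45 to 55 mm, bottom z = 0), blue back wall (outer face x = -55 mm, z 1 to 28 mm), deck top z = 17 mm. Starts at slide_base x = about 0, 9 mm short of the pin; at the end stop x = 53 mm. From x = 31 mm the pin can rise behind the front bar.
- sled_back (a point): Middle of the top edge of the tray's blue back wall, on its outer face (28 mm above the tray's origin): push forward on this wall, anywhere below this edge.
- cup: Espresso cup, pale grey outside and dark blue inside, 58 mm across, 87 mm with its handle, 55 mm tall, loose on the tray's deck 16 to 20 mm forward of the tray's middle, handle to one side; origin at the centre of its underside, z up. Its top is 96 mm above the worktop.
- biscuit_bar: Wrapped biscuit bar, 52 x 150 x 16 mm, lying beside the slide (left). Origin at the centre of its underside. Leave alone.
- shot_glass: Small shot glass, 47 mm across, 58 mm tall, beside the slide (right). Origin at the centre of its underside. Leave alone.
- milk_pitcher: Steel milk pitcher, 66 x 91 x 98 mm, farther to the right. Origin at the centre of its underside. Leave alone.
- sugar_jar: Sugar jar, 59 mm across, 95 mm tall, farther to the right. Origin at the centre of its underside. Leave alone.
Mind the look-alikes: they are no part of the job. There is more than one size of the sled; the job needs the smaller.

How it is judged:
By the outcome, as a careful person would: the job done as asked, in the order asked, and still so for the second after the job is handed in, with the robot touching nothing.
It also fails if it takes over 35 s, if anything falls off the work surface, if the arm or the gripper's body presses on something with over 40 N, if the wrist force passes 120 N, or if a joint passes its speed limit or range.

## Robot

A 6-joint arm with a two-finger parallel gripper is mounted at the origin on a cart in front of the work surface, level with it; the furniture and walls round the work are solid. World frame = base frame: x ahead of the robot, y to its left, z up, the work surface at z = 0. Lengths are in m, angles in rad, forces in N, time in s.
With the tool pointing down it reaches from about 0.375 to 0.9 m from the base axis. Payload 3.1 kg.
Tool frame: the origin (TCP) lies at the very end of the fingers, on their centre line; the grasp point (between the pads) lies 19 mm behind it; x points along the fingers, z is the direction in which the jaws open and shut, and the axes are right-handed (so a half turn about x gives the same grasp; the last joint's range is limited). The gripper opens to 87 mm and grips with 3 to 60 N. Pads are 19 mm wide; open, the fingers measure 117 mm over their backs; the gripper's body (75 mm by 190 mm) begins 51 mm behind the grasp point.
Start: joints at [-1.292, 0.527, 1.433, -0, 1.181, -0.178], TCP at [0.276, -0.561, 0.223] pointing down, gripper open.
Joint ranges: [-3.08, 3.08], [-0.75, 2.2], [0.22, 2.44], [-1.43, 4.57], [0, 2.65], [-2.85, 2.85]. Speed limits (rad/s): [2.79, 2.79, 3.14, 3.14, 3.14, 3.14].

## Interface

Orientations are given as a unit quaternion [x, y, z, w].
In Python, from rig import get_obs, vision, hand_in gives the robot as it stands. The module is installed in compiled form; this text tells all that it offers.
- The arm moves only by the tool step_arm, never from a script. Its arguments are lists of equal length, an entry for each row: "slide": the shift along the world's x, y, z scaled (see below), a list of three; "turn": the turn, a rotation vector about the world's x, y, z scaled (see below), a list of three. In form: {"slide": [[dx, dy, dz], ...], "turn": [[wx, wy, wz], ...]}. A call has 1 to 12 rows; each row is the pose to reach, as a shift and turn from the pose commanded when the call began, turning the shorter way round; what a row does not reach only later rows make up. The controller multiplies each number of a shift by 0.1 m and each number of a turn by 2 pi rad. A row lasts 1/10 s, in which the tool goes at most 50 mm and 8.59 degrees, less where a joint would pass 70% of its speed; a pose out of reach is approached as far as the arm can. A call with a number of a shift or a turn outside -1 to 1 is refused whole. A call with a gripper value outside its range is refused whole. "jaw" is the opening, from 0 (shut) to 1 (fully open), set as the call begins (left out, the last holds). The fingers move at their own pace and stop on an object; "newtons" is the grip in N (left out, the last holds). Time passes only in rows, so rows that repeat a pose let the fingers close. It gives the time, the measured TCP pose, the force and the opening at its end, in the units of the state.
- get_obs(): the state, without advancing time (a new reading comes with each control period).
- vision.camera(name): name is "scene" or "top" or "wrist"; returns a dict with "image" (384x512x3 uint8, red, green, blue), "depth" (384x512 float32, m along the optical axis (not along the pixel's ray), 0 where there is no reading), "mtx" (3x3 intrinsics, pixels), "T" (4x4, takes a point from camera to world coordinates). Camera axes: x right, y down, z forward; pixel columns grow to the right and rows downward; lengths in m; the calibration is good to about 2 mm. A picture is of the moment at which its call begins.
- hand_in(): hands the job in, once; it reports no verdict.
Trained networks look in a picture, given as the dict that the camera call returned (one of the last four; its "shot" number tells which), for a name from the list of things; names that differ only in an ending like _2 or _b are one class to them, and where a whole thing is asked for, a point or a joint stands for the part that bears it (a point fixed in the world has none). Each returns a list of dicts, best first, with "p" (0 to 1); they miss things now and then, are a little off and sometimes report something else, mostly with a low value. They report only what shows in the picture. A call takes as long as a camera call. They do not tell look-alikes from the thing itself.
- vision.silhouettes(picture, thing): "mask" (384x512 bool, what is visible of it) and "centre" ([column, row] in pixels, amid what is visible of it).
- vision.spot_point(picture, thing): "centre" ([column, row] in pixels: a listed point, or the origin of a listed thing).
The state is a dict: "time": time; "q": joint angles; "joint_velocities": joint speeds; "joint_torque": joint torques, N m; "position": TCP position; "tool_rot": TCP orientation; "ft_force": force on the tool from outside, world axes, zero at the start; "moment": the same for the moment, N m; "grip_width": finger opening in m.
Only numpy, scipy, OpenCV 4.12 (cv2) and the standard library are available. Lean on these libraries where they do the work, as an engineer would, in place of code of your own. Each camera call takes 0.05 s, during which the arm holds its last target.

## Working session

There is one attempt and no reset: what is moved stays moved. The work goes in short steps, Python scripts to look and compute and a tool call to move; the robot and the scene stay as the last step left them, time stands still between calls to the robot, and variables do not carry over. Pictures are saved under pics/ and viewed, and the job is handed in when it is done.

Besides the shell and the picture viewer there is one more tool, called after "Request:" as name(argument=value, ...), one argument or row to a line, values as JSON. step_arm: Moves the arm, as the interface text tells. Its arguments: {"type":"object","properties":{"slide":{"type":"array"},"turn":{"type":"array"},"jaw":{"type":"number"},"newtons":{"type":"number"}},"required":["slide","turn"]}

```bash
mkdir -p pics; ls
cat > h.py <<'E'
import numpy as np, cv2
from rig import get_obs, vision, hand_in
def save(c,n): cv2.imwrite('pics/'+n,cv2.cvtColor(c['image'],cv2.COLOR_RGB2BGR))
def w(c,px,d=None):
    u,v=px
    if d is None:
        a=c['depth'][int(v)-1:int(v)+2,int(u)-1:int(u)+2]; d=np.median(a[a>0])
    p=np.linalg.inv(c['mtx'])@[u,v,1]*d
    return c['T'][:3,:3]@p+c['T'][:3,3]
def wz(c,px,z):
    r=c['T'][:3,:3]@(np.linalg.inv(c['mtx'])@[px[0],px[1],1]); o=c['T'][:3,3]
    return o+r*(z-o[2])/r[2]
E
python3 - <<'E'
from h import *
np.set_printoptions(precision=4,suppress=True)
o=get_obs(); print(o)
for n in ['scene','top']:
    c=vision.camera(n); save(c,n+'1.png'); print(n,c['T'])
    for t in ['slide_base','stop_pad','sled_back','sled','cup']:
        for r in vision.spot_point(c,t)[:4]:
            print(t,round(r['p'],2),np.round(r['centre'],1),w(c,r['centre']))
E
```

```text
pics
{'time': 0.0, 'q': array([-1.2915,  0.5285,  1.4339, -0.    ,  1.1814, -0.1785]), 'joint_velocities': array([-0.0005,  0.0007,  0.0001, -0.0006, -0.0021,  0.0003]), 'joint_torque': array([ -0.0001, -44.0043, -17.6595,   0.0633,   0.0583,  -0.0002]), 'position': array([ 0.2761, -0.5599,  0.2216]), 'tool_rot': array([ 0.374 ,  0.601 , -0.373 ,  0.5998]), 'ft_force': array([0.2807, 0.3538, 0.3265]), 'moment': array([ 0.0229, -0.0276, -0.0122]), 'grip_width': 0.08671517839099302}
scene [[-0.7308 -0.4136  0.5431 -0.1348]
 [-0.6826  0.4396 -0.5838  0.6828]
 [ 0.0027 -0.7973 -0.6036  0.8579]
 [ 0.      0.      0.      1.    ]]
slide_base 0.79 [228.8 233.7] [0.5083 0.0889 0.0398]
stop_pad 0.68 [249.8 243.3] [0.4574 0.0621 0.0196]
sled_back 0.93 [242.1 225.6] [0.506  0.0409 0.0382]
sled_back 0.68 [306.6 211. ] [ 0.4151 -0.1244  0.0405]
sled 0.7 [302.5 204.4] [ 0.4526 -0.1553  0.0248]
sled 0.67 [225.5 226.4] [0.5335 0.0764 0.0418]
cup 0.72 [220.4 221.6] [0.5293 0.0973 0.0749]
top [[-0.4342 -0.8702  0.2329  0.2366]
 [-0.9008  0.4209 -0.1068  0.0677]
 [-0.0051 -0.2562 -0.9666  1.4095]
 [ 0.      0.      0.      1.    ]]
slide_base 0.87 [211.8 222.6] [0.5303 0.0643 0.0397]
stop_pad 0.92 [220.6 244.2] [0.458  0.068  0.0184]
sled_back 0.76 [218.  236.4] [0.4845 0.065  0.0194]
sled_back 0.59 [276.5 229.3] [ 0.4208 -0.114   0.0354]
sled_back 0.59 [213.6 220.9] [0.5329 0.0567 0.0394]
sled 0.91 [210.1 218.1] [0.542  0.0632 0.0576]
sled 0.65 [285.9 212.5] [0.2785 0.0232 1.1481]
cup 0.88 [205.9 215.9] [0.5568 0.0723 0.0474]
cup 0.16 [181.7 254.8] [0.482  0.1951 0.0142]
```

```bash
python3 -c "
import cv2
for n in ['scene','top']:
    i=cv2.imread(f'pics/{n}1.png')
    cv2.imwrite(f'pics/{n}1c.png',cv2.resize(i[150:310,120:360],None,fx=3.3,fy=3.3,interpolation=2))
"
```

```text
(no output)
```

View pics/scene1.png

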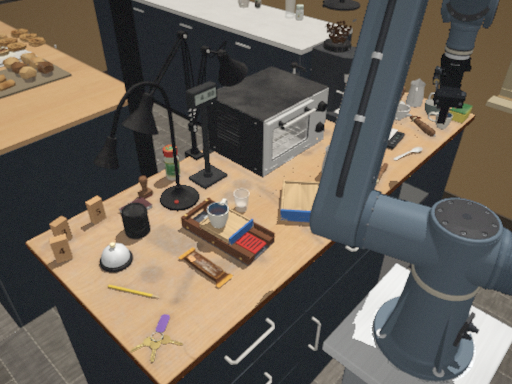

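View pics/top1.png

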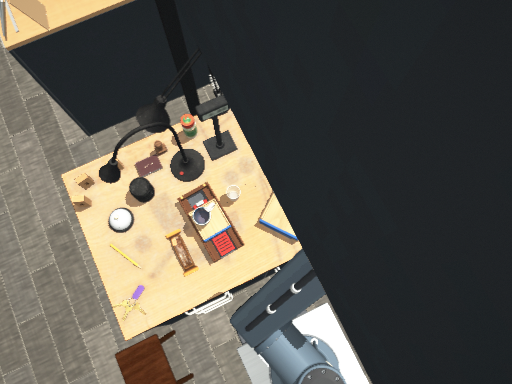

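View pics/scene1c.png

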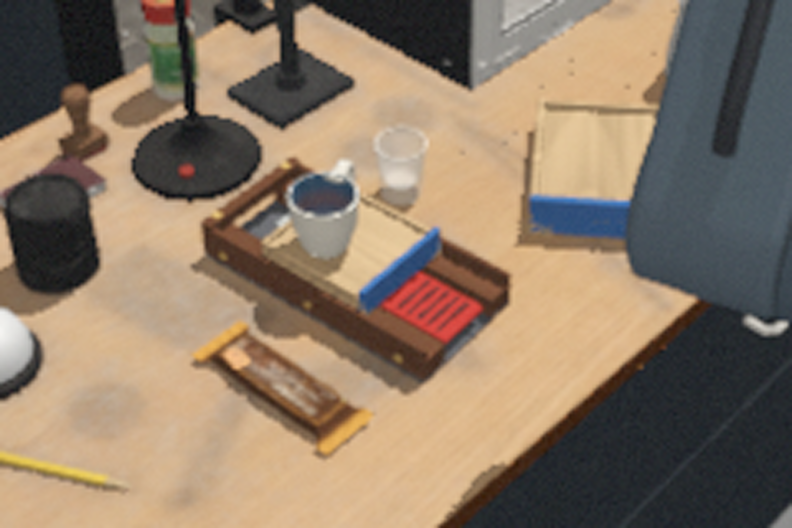

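View pics/top1c.png

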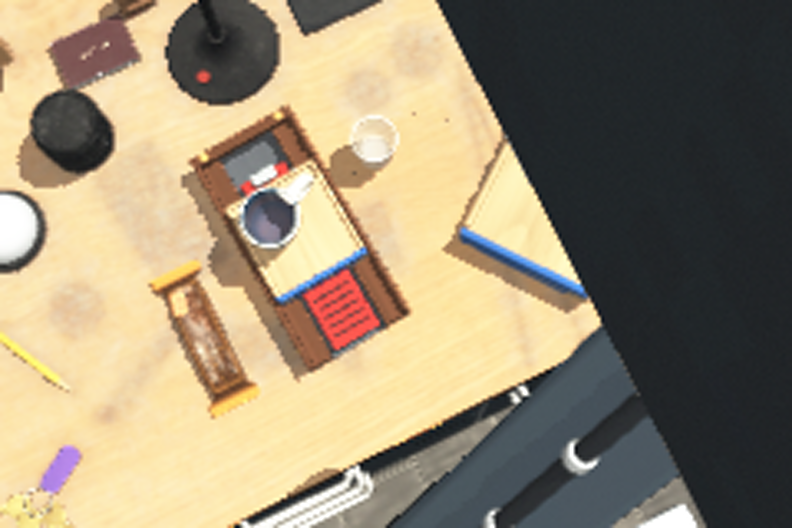

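The smaller tray is the one in the slide with the cup (scene 225,226; top 210,218). The look-alike is the larger blue-walled tray on the right (scene 302,204; top 277,228). I choose the one in the slide. Next I measure its pose.

Run:
```python
from h import *
from scipy.spatial.transform import Rotation as R
np.set_printoptions(precision=4,suppress=True)
print(R.from_quat(get_obs()['tool_rot']).as_matrix())
for n in ['scene','top']:
    c=vision.camera(n)
    K=np.linalg.inv(c['mtx']); v,u=np.mgrid[:384,:512]; d=c['depth']
    P=(np.stack([u*d,v*d,d],-1)@K.T)@c['T'][:3,:3].T+c['T'][:3,3]
    for t in ['slide_base','sled','cup','stop_pad','biscuit_bar','shot_glass']:
        for r in vision.silhouettes(c,t)[:2]:
            m=r['mask']&(d>0); q=P[m]
            if len(q)<10: continue
            rect=cv2.minAreaRect(q[(q[:,2]>.005)][:,:2].astype(np.float32)*1000)
            print(n,t,round(r['p'],2),m.sum(),rect,np.percentile(q[:,2],[5,50,95]))
    # obstacles over region
    q=P[(d>0)&(P[...,2]>.1)&(P[...,0]>.3)&(P[...,0]<.75)&(abs(P[...,1]-.06)<.25)&(P[...,2]<.8)]
    print('obst',len(q)); 
    if len(q): 
        h,xe,ye=np.histogram2d(q[:,0],q[:,1],bins=[np.arange(.3,.76,.05),np.arange(-.19,.32,.05)]); print(h.astype(int))
```

```text
[[-0.     0.897  0.442]
 [-0.     0.442 -0.897]
 [-1.    -0.     0.   ]]
scene slide_base 0.66 2083 ((540.0602416992188, 66.53108215332031), (243.47755432128906, 118.34627532958984), 5.344991683959961) [0.0019 0.0218 0.0374]
scene sled 0.73 1266 ((402.05242919921875, -44.4425048828125), (106.64956665039062, 465.4700927734375), 31.63439178466797) [0.0113 0.025  0.0383]
scene sled 0.64 857 ((539.0150756835938, 65.41841888427734), (110.87709045410156, 101.522216796875), 4.669025897979736) [0.0338 0.0416 0.051 ]
scene cup 0.62 486 ((579.0935668945312, 57.71257019042969), (53.45260238647461, 135.55859375), 46.016483306884766) [0.052  0.08   0.0961]
scene cup 0.23 353 ((457.603515625, 55.737457275390625), (69.33358764648438, 58.6638298034668), 5.408799648284912) [0.0177 0.0203 0.0228]
scene stop_pad 0.76 372 ((457.4723815917969, 58.39849853515625), (69.29745483398438, 63.72602844238281), 4.382006645202637) [0.0174 0.0203 0.0232]
scene biscuit_bar 0.82 793 ((491.3170471191406, 189.82467651367188), (150.93475341796875, 51.38924026489258), 1.6909714937210083) [0.0035 0.0132 0.0172]
scene bisc
[... 1394 characters left out ...]
3 0.0265]
top biscuit_bar 0.95 570 ((492.58251953125, 191.4560089111328), (148.27700805664062, 47.51445388793945), 1.859056830406189) [0.0027 0.0116 0.0181]
top shot_glass 0.51 189 ((589.9033203125, -39.998497009277344), (45.69441604614258, 44.01152038574219), 14.288349151611328) [0.0081 0.0282 0.0592]
obst 521
[[  0   0   0   0   0   0   0   0   0   0]
 [  0   0   0   0   0   0   0   0   0   0]
 [  0   0   0   0   0   0   0   0   0   0]
 [  0   0   0   0   0   0   0   0   0   0]
 [  0   0   0   0   0   0   0   0   0   0]
 [  0   0   0   0   0   0   0   0   0   0]
 [  0   0   0   0   0   0   0   0   0   0]
 [  0   0   0   0   0   0   0   0   0   0]
 [  0   0   0   0   0   8  38  78 238 159]]
```

The two cameras agree on the slide: origin about (0.5405, 0.067), yaw about 5.1°, plate at z about 0.020. I'm moving over now with the jaws shut and turned across the slide.

Request:
step_arm(
  slide=[
    [0.1,0.33,0],
    [0.2,0.67,0],
    [0.3,1.0,0],
  ],
  turn=[
    [0,0,-0.02],
    [0,0,-0.04],
    [0,0,-0.0587],
  ],
  jaw=0,
)

```text
time: 1.6
position: [0.3063, -0.4595, 0.2224]
tool_rot: [0.479, 0.52, -0.479, 0.52]
ft_force: [-0.9, 0.8, 0.5]
grip_width: 0.0706
```

Request:
step_arm(
  slide=[
    [0.1,0.33,0],
    [0.2,0.67,0],
    [0.3,1.0,0],
  ],
  turn=[
    [0,0,0],
    [0,0,0],
    [0,0,0],
  ],
)

```text
time: 1.9
position: [0.3365, -0.3593, 0.2227]
tool_rot: [0.477, 0.522, -0.477, 0.522]
ft_force: [0.4, -0.6, -0.1]
grip_width: 0.047
```

Request:
step_arm(
  slide=[
    [0.1,0.33,0],
    [0.2,0.67,0],
    [0.3,1.0,0],
  ],
  turn=[
    [0,0,0],
    [0,0,0],
    [0,0,0],
  ],
)

```text
time: 2.2
position: [0.3665, -0.2593, 0.2228]
tool_rot: [0.477, 0.521, -0.477, 0.522]
ft_force: [0.8, -0.9, -0.0]
grip_width: 0.0232
```

Request:
step_arm(
  slide=[
    [0.1,0.33,0],
    [0.2,0.67,0],
    [0.3,1.0,0],
  ],
  turn=[
    [0,0,0],
    [0,0,0],
    [0,0,0],
  ],
)

```text
time: 2.5
position: [0.3966, -0.1593, 0.2228]
tool_rot: [0.477, 0.521, -0.477, 0.522]
ft_force: [0.9, 0.5, 0.0]
grip_width: 0.0028
```

Request:
step_arm(
  slide=[
    [0.1,0.33,0],
    [0.2,0.67,0],
    [0.3,1.0,0],
  ],
  turn=[
    [0,0,0],
    [0,0,0],
    [0,0,0],
  ],
)

```text
time: 2.8
position: [0.4267, -0.0593, 0.2229]
tool_rot: [0.477, 0.521, -0.477, 0.522]
ft_force: [0.2, -0.2, -0.9]
grip_width: 0.0005
```

Request:
step_arm(
  slide=[
    [0.1,0.4,0],
    [0.2,0.8,0],
    [0.27,1.0,0],
  ],
  turn=[
    [0,0,0],
    [0,0,0],
    [0,0,0],
  ],
)

```text
time: 3.1
position: [0.4534, 0.0421, 0.2228]
tool_rot: [0.477, 0.522, -0.476, 0.522]
ft_force: [-0.4, -1.2, 0.1]
grip_width: 0.0002
```

Request:
step_arm(
  slide=[
    [0.05,0.19,-0.3],
    [0.05,0.19,-0.6],
    [0.05,0.19,-0.9],
    [0.05,0.19,-1.0],
    [0.05,0.19,-1.0],
  ],
  turn=[
    [0,0,0],
    [0,0,0],
    [0,0,0],
    [0,0,0],
    [0,0,0],
  ],
)

```text
time: 3.6
position: [0.4574, 0.0584, 0.1216]
tool_rot: [0.477, 0.523, -0.478, 0.521]
ft_force: [0.5, 1.0, -0.0]
grip_width: 0.0003
```

Run:
```python
from h import *
np.set_printoptions(precision=4,suppress=True)
c=vision.camera('wrist'); save(c,'wr1.png'); o=get_obs(); print(o['position'],o['q'],o['ft_force'])
for t in ['stop_pad','sled_back','cup']:
    for r in vision.spot_point(c,t)[:2]:
        print(t,round(r['p'],2),np.round(r['centre'],1),w(c,r['centre']))
d=c['depth'];K=np.linalg.inv(c['mtx']); v,u=np.mgrid[:384,:512]
P=(np.stack([u*d,v*d,d],-1)@K.T)@c['T'][:3,:3].T+c['T'][:3,3]
for t in ['slide_base','sled','stop_pad','cup']:
    for r in vision.silhouettes(c,t)[:1]:
        q=P[r['mask']&(d>0)]
        print(t,r['p'],cv2.minAreaRect(q[:,:2].astype(np.float32)*1000),np.percentile(q[:,2],[5,50,95]))
im=c['image'].astype(int); red=(im[...,0]>120)&(im[...,1]<70)&(im[...,2]<80)&(d>0)
q=P[red];q=q[abs(q[:,2]-.02)<.006];print('red',cv2.minAreaRect(q[:,:2].astype(np.float32)*1000),np.median(q[:,2]))
c=vision.camera('scene'); save(c,'sc2.png')
```

```text
[0.4584 0.0583 0.1226] [-0.1162  0.4804  1.929   0.      0.7327  1.3659] [-0.1382 -0.4329  0.0047]
stop_pad 0.84 [256.3 187.6] [0.461  0.0585 0.0221]
sled_back 0.89 [258.1 162.9] [0.491  0.0597 0.0544]
sled_back 0.68 [444.6 256.2] [ 0.4161 -0.1196  0.0397]
cup 0.71 [248.8  66.2] [0.5604 0.0728 0.0507]
slide_base 0.84 ((513.00830078125, 62.416038513183594), (204.7109832763672, 131.0391082763672), 4.839237689971924) [0.0062 0.0256 0.0374]
sled 0.73 ((438.685791015625, -113.79923248291016), (170.76673889160156, 155.553466796875), 15.076618194580078) [0.0098 0.0265 0.0417]
stop_pad 0.65 ((518.1851196289062, 63.69087219238281), (185.2253875732422, 51.34889221191406), 4.967438697814941) [0.0208 0.0221 0.0271]
cup 0.79 ((569.7313232421875, 80.64219665527344), (72.92903137207031, 100.244140625), 50.35014724731445) [0.0505 0.0761 0.0978]
red ((519.3638916015625, 63.150657653808594), (183.04055786132812, 49.89094924926758), 5.048765659332275) 0.021935778707920406
```

View pics/wr1.png

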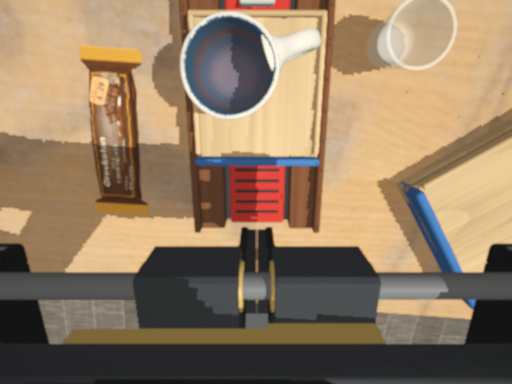

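View pics/sc2.png

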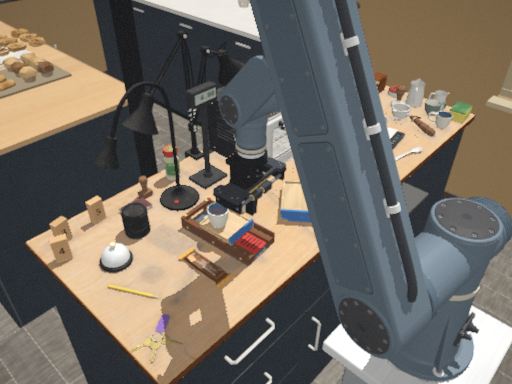

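The wrist view shows the red pad at (257,190) centred ahead of the fingers at column 256. The blue wall is at row 160, the cup is upright at (230,65), and its handle points right. Plate centre line and yaw match to about 1 mm. Next I check clearance around the gripper body and lower to just above the plate.

Run:
```python
from h import *
np.set_printoptions(precision=4,suppress=True)
c=vision.camera('wrist'); print(c['T'])
c=vision.camera('scene'); i=c['image'][130:280,170:330]; cv2.imwrite('pics/sc3.png',cv2.resize(i[...,::-1],None,fx=4.8,fy=4,interpolation=2))
```

```text
[[ 0.0893 -0.9499 -0.2995  0.5409]
 [-0.996  -0.085  -0.0274  0.0654]
 [ 0.0005  0.3007 -0.9537  0.2874]
 [ 0.      0.      0.      1.    ]]
```

View pics/sc3.png

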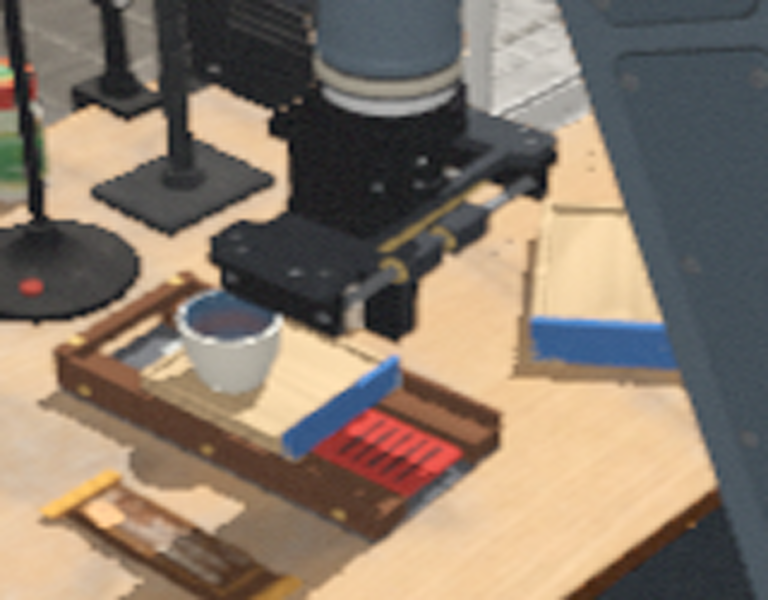

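Request:
step_arm(
  slide=[
    [0,0,-0.25],
    [0,0,-0.5],
    [0,0,-0.75],
    [0,0,-0.9],
    [0,0,-0.9],
    [0,0,-0.9],
  ],
  turn=[
    [0,0,0],
    [0,0,0],
    [0,0,0],
    [0,0,0],
    [0,0,0],
    [0,0,0],
  ],
)

```text
time: 4.75
position: [0.4583, 0.0584, 0.0326]
tool_rot: [0.477, 0.522, -0.477, 0.522]
ft_force: [0.1, 0.7, 0.3]
grip_width: 0.0003
```

Request:
step_arm(
  slide=[
    [0,0,-0.06],
    [0,0,-0.11],
    [0,0,-0.15],
    [0,0,-0.18],
    [0,0,-0.21],
    [0,0,-0.21],
    [0,0,-0.21],
  ],
  turn=[
    [0,0,0],
    [0,0,0],
    [0,0,0],
    [0,0,0],
    [0,0,0],
    [0,0,0],
    [0,0,0],
  ],
)

```text
time: 5.45
position: [0.4588, 0.0583, 0.0118]
tool_rot: [0.478, 0.521, -0.477, 0.522]
ft_force: [0.5, 0.4, 5.3]
grip_width: 0.0001
```

Run:
```python
from h import *
np.set_printoptions(precision=4,suppress=True)
c=vision.camera('wrist'); save(c,'wr2.png'); o=get_obs(); print(o['position'],o['ft_force'],o['moment'])
c=vision.camera('scene'); i=c['image'][130:280,170:330]; cv2.imwrite('pics/sc4.png',cv2.resize(i[...,::-1],None,fx=4.8,fy=4,interpolation=2))
```

```text
[0.4588 0.0583 0.0118] [ 0.6676 -0.0455  4.5099] [ 0.0698 -0.0891  0.009 ]
```

View pics/wr2.png

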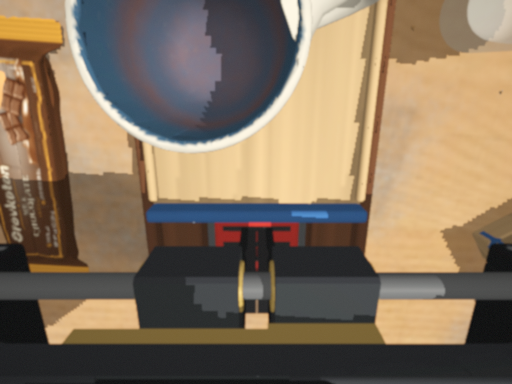

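View pics/sc4.png

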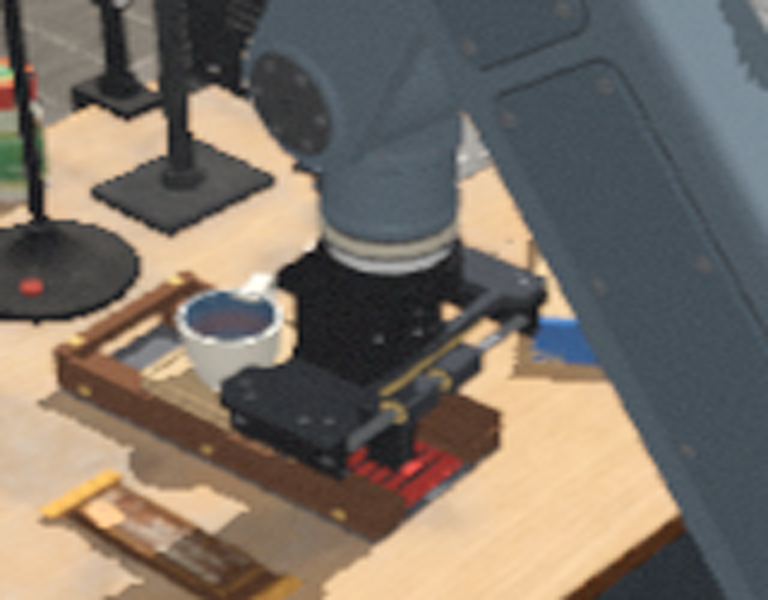

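Force is about 4.5–5.3 N, so the plate is about 7 mm down. I press to full depth, then push slowly.

Request:
step_arm(
  slide=[
    [0,0,-0.01],
    [0,0,-0.02],
    [0,0,-0.02],
    [0.04,0.0036,-0.02],
    [0.08,0.0071,-0.02],
    [0.11,0.0098,-0.02],
    [0.13,0.0116,-0.02],
    [0.15,0.0134,-0.02],
    [0.15,0.0134,-0.02],
  ],
  turn=[
    [0,0,0],
    [0,0,0],
    [0,0,0],
    [0,0,0],
    [0,0,0],
    [0,0,0],
    [0,0,0],
    [0,0,0],
    [0,0,0],
  ],
)

```text
time: 6.45
position: [0.4614, 0.0599, 0.0099]
tool_rot: [0.471, 0.529, -0.482, 0.516]
ft_force: [-15.3, -7.0, 21.6]
grip_width: 0.0002
```

Run:
```python
from h import *
np.set_printoptions(precision=4,suppress=True)
c=vision.camera('wrist'); save(c,'wr3.png'); o=get_obs(); print(o['position'],o['ft_force'],o['moment'])
```

```text
[0.4613 0.0599 0.0099] [-14.8655  -6.4147  21.4796] [-1.2296  2.6494  0.0239]
```

View pics/wr3.png

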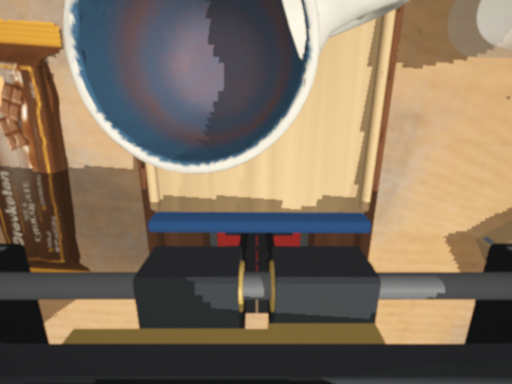

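The tip stuck: the plate was bottomed out (21 N down), so rubber-like friction held it. I ease the lateral command back and lighten the press to about 8.5 mm depth.

Request:
step_arm(
  slide=[
    [-0.06,-0.0053,0],
    [-0.12,-0.0107,0],
    [-0.12,-0.0107,0.01],
    [-0.12,-0.0107,0.015],
    [-0.12,-0.0107,0.015],
  ],
  turn=[
    [0,0,0],
    [0,0,0],
    [0,0,0],
    [0,0,0],
    [0,0,0],
  ],
)

```text
time: 7.0
position: [0.4606, 0.059, 0.0113]
tool_rot: [0.477, 0.522, -0.477, 0.521]
ft_force: [-0.7, 1.8, 4.4]
grip_width: 0.0008
```

Request:
step_arm(
  slide=[
    [0.02,0.0018,0],
    [0.04,0.0036,0],
    [0.06,0.0053,0],
    [0.06,0.0053,0],
  ],
  turn=[
    [0,0,0],
    [0,0,0],
    [0,0,0],
    [0,0,0],
  ],
)

```text
time: 7.4
position: [0.4636, 0.0596, 0.0108]
tool_rot: [0.476, 0.524, -0.479, 0.52]
ft_force: [-3.3, -0.8, 4.7]
grip_width: 0.0006
```

Request:
step_arm(
  slide=[
    [0.02,0.0018,0],
    [0.04,0.0036,0],
    [0.06,0.0053,0],
    [0.08,0.0071,0],
    [0.1,0.0089,0],
    [0.1,0.0089,0],
  ],
  turn=[
    [0,0,0],
    [0,0,0],
    [0,0,0],
    [0,0,0],
    [0,0,0],
    [0,0,0],
  ],
)

```text
time: 8.0
position: [0.4735, 0.0605, 0.0107]
tool_rot: [0.475, 0.524, -0.479, 0.52]
ft_force: [-3.9, -0.4, 6.4]
grip_width: 0.0005
```

Request:
step_arm(
  slide=[
    [0.02,0.0018,0],
    [0.04,0.0036,0],
    [0.06,0.0053,0],
    [0.08,0.0071,0],
    [0.1,0.0089,0],
    [0.12,0.0107,0],
    [0.12,0.0107,0],
  ],
  turn=[
    [0,0,0],
    [0,0,0],
    [0,0,0],
    [0,0,0],
    [0,0,0],
    [0,0,0],
    [0,0,0],
  ],
)

```text
time: 8.7
position: [0.4812, 0.0618, 0.0106]
tool_rot: [0.473, 0.526, -0.481, 0.517]
ft_force: [-9.1, -0.9, 10.1]
grip_width: 0.0003
```

Run:
```python
from h import *
np.set_printoptions(precision=4,suppress=True)
c=vision.camera('wrist'); save(c,'wr4.png'); o=get_obs(); print(o['position'],o['ft_force'],o['moment'])
for r in vision.spot_point(c,'sled_back')[:1]: print(r, wz(c,r['centre'],.052))
```

```text
[0.4812 0.0618 0.0106] [-8.6685 -2.2551  9.79  ] [-0.2854  1.465  -0.0349]
{'centre': [260.6, 260.2], 'p': 0.73} [0.4932 0.0604 0.052 ]
```

View pics/wr4.png

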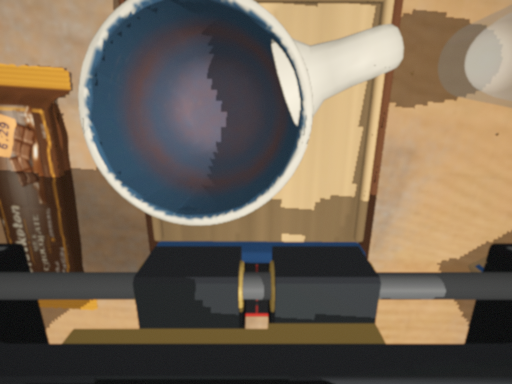

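Request:
step_arm(
  slide=[
    [0.0,0.0,0.008],
    [0.02,0.0018,0.008],
    [0.04,0.0036,0.008],
    [0.06,0.0053,0.008],
    [0.08,0.0071,0.008],
    [0.08,0.0071,0.008],
  ],
  turn=[
    [0,0,0],
    [0,0,0],
    [0,0,0],
    [0,0,0],
    [0,0,0],
    [0,0,0],
  ],
)

```text
time: 9.4
position: [0.4904, 0.0625, 0.0112]
tool_rot: [0.474, 0.526, -0.48, 0.518]
ft_force: [-7.7, -0.4, 6.5]
grip_width: 0.0004
```

Run:
```python
from h import *
np.set_printoptions(precision=4,suppress=True)
o=get_obs(); print(o['position'],o['ft_force'],o['moment'])
c=vision.camera('top'); i=c['image'][170:280,150:270]; cv2.imwrite('pics/top4.png',cv2.resize(i[...,::-1],None,fx=5,fy=5,interpolation=2))
```

```text
[0.4904 0.0625 0.0112] [-7.6948 -0.3695  6.4656] [-0.0854  1.1967  0.0689]
```

View pics/top4.png

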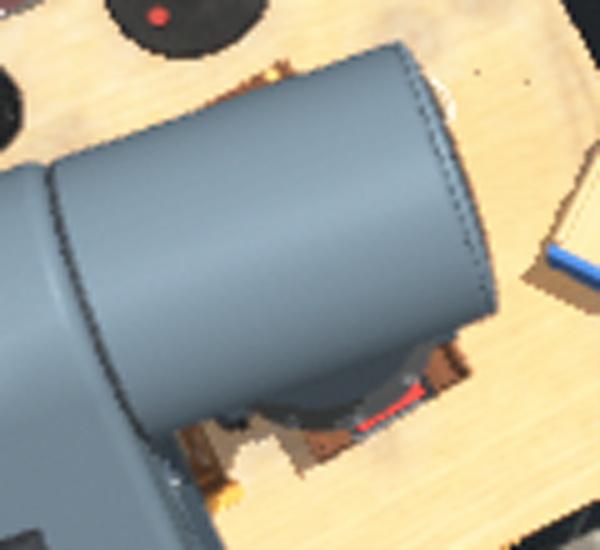

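The tray is sliding. By finger position it is now past the pin's near face. I continue.

Request:
step_arm(
  slide=[
    [0.02,0.0018,0],
    [0.045,0.004,0],
    [0.07,0.0062,0],
    [0.095,0.0085,0],
    [0.12,0.0107,0],
    [0.145,0.013,0],
    [0.17,0.015,0],
    [0.2,0.0178,0],
    [0.2,0.0178,0],
  ],
  turn=[
    [0,0,0],
    [0,0,0],
    [0,0,0],
    [0,0,0],
    [0,0,0],
    [0,0,0],
    [0,0,0],
    [0,0,0],
    [0,0,0],
  ],
)

```text
time: 10.35
position: [0.5104, 0.0643, 0.0112]
tool_rot: [0.474, 0.526, -0.48, 0.518]
ft_force: [-7.6, -0.2, 6.4]
grip_width: 0.0007
```

Run:
```python
from h import *
np.set_printoptions(precision=4,suppress=True)
c=vision.camera('wrist'); save(c,'wr5.png')
c=vision.camera('scene'); i=c['image'][130:280,170:330]; cv2.imwrite('pics/sc5.png',cv2.resize(i[...,::-1],None,fx=4.8,fy=4,interpolation=2))
```

```text
(no output)
```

View pics/wr5.png

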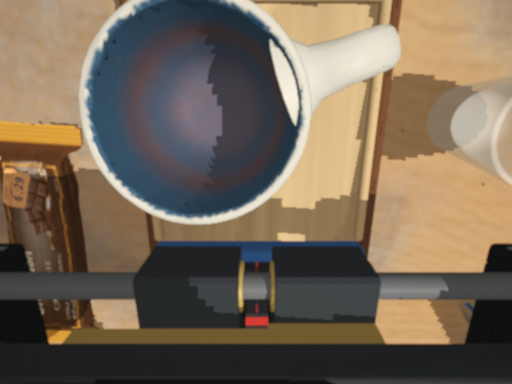

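View pics/sc5.png

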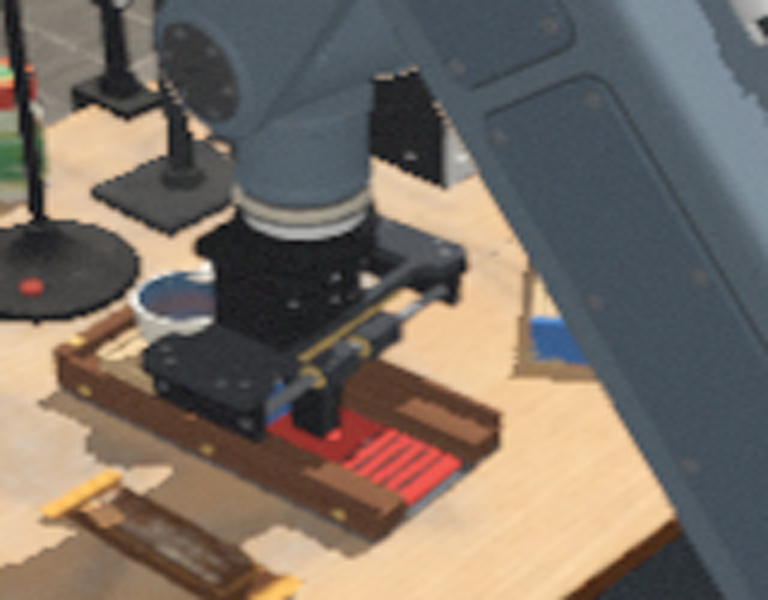

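The wrist view shows the cup steady on the tray, unchanged relative to the wall. About 18 mm is left.

Request:
step_arm(
  slide=[
    [0.02,0.0018,0],
    [0.045,0.004,0],
    [0.07,0.0062,0],
    [0.095,0.0085,0],
    [0.12,0.0107,0],
    [0.14,0.0124,0],
    [0.155,0.0138,0],
    [0.165,0.0147,0],
    [0.165,0.0147,0],
  ],
  turn=[
    [0,0,0],
    [0,0,0],
    [0,0,0],
    [0,0,0],
    [0,0,0],
    [0,0,0],
    [0,0,0],
    [0,0,0],
    [0,0,0],
  ],
)

```text
time: 11.35
position: [0.5259, 0.0657, 0.0112]
tool_rot: [0.473, 0.526, -0.481, 0.517]
ft_force: [-8.4, -1.5, 9.3]
grip_width: 0.0006
```

Request:
step_arm(
  slide=[
    [0.01,0.0009,0],
    [0.02,0.0018,0],
    [0.03,0.0027,0],
    [0.04,0.0036,0],
    [0.04,0.0036,0],
  ],
  turn=[
    [0,0,0],
    [0,0,0],
    [0,0,0],
    [0,0,0],
    [0,0,0],
  ],
)

```text
time: 11.85
position: [0.5286, 0.066, 0.0112]
tool_rot: [0.473, 0.527, -0.481, 0.517]
ft_force: [-11.0, -1.6, 10.6]
grip_width: 0.0004
```

Request:
step_arm(
  slide=[
    [0.01,0.0009,0.002],
    [0.02,0.0018,0.004],
    [0.03,0.0027,0.004],
    [0.04,0.0036,0.004],
    [0.04,0.0036,0.004],
  ],
  turn=[
    [0,0,0],
    [0,0,0],
    [0,0,0],
    [0,0,0],
    [0,0,0],
  ],
)

```text
time: 12.35
position: [0.5284, 0.0661, 0.0113]
tool_rot: [0.47, 0.529, -0.483, 0.515]
ft_force: [-16.7, -5.2, 15.5]
grip_width: 0.0006
```

Run:
```python
from h import *
np.set_printoptions(precision=4,suppress=True)
c=vision.camera('wrist'); save(c,'wr6.png')
c=vision.camera('scene'); i=c['image'][130:280,170:330]; cv2.imwrite('pics/sc6.png',cv2.resize(i[...,::-1],None,fx=4.8,fy=4,interpolation=2))
```

```text
(no output)
```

View pics/wr6.png

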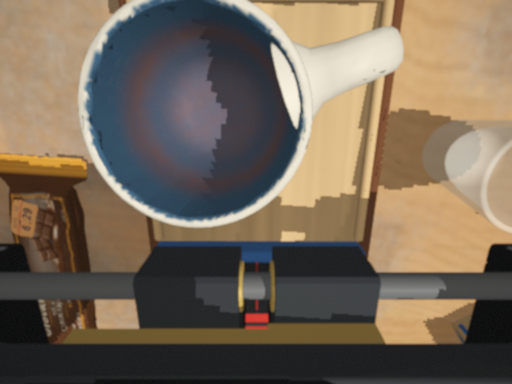

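View pics/sc6.png

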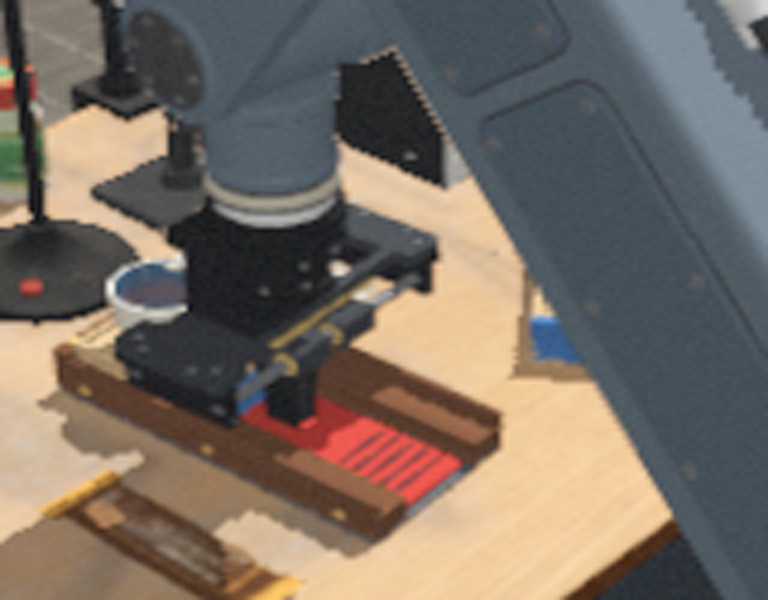

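The tray is against the end stop: no further motion while force rose to 17 N, with the TCP at slide x = -12 mm as predicted. I ease back off the wall, then lift.

Request:
step_arm(
  slide=[
    [-0.04,-0.0036,0],
    [-0.08,-0.0071,0],
    [-0.12,-0.0107,0],
    [-0.15,-0.0134,0],
    [-0.19,-0.017,0],
    [-0.22,-0.0196,0],
    [-0.22,-0.0196,0],
  ],
  turn=[
    [0,0,0],
    [0,0,0],
    [0,0,0],
    [0,0,0],
    [0,0,0],
    [0,0,0],
    [0,0,0],
  ],
)

```text
time: 13.15
position: [0.5206, 0.0634, 0.0125]
tool_rot: [0.478, 0.521, -0.477, 0.522]
ft_force: [3.7, -0.1, 4.6]
grip_width: 0.0004
```

Clear of the wall by about 8 mm. Now up.

Request:
step_arm(
  slide=[
    [0,0,0.03],
    [0,0,0.06],
    [0,0,0.1],
    [-0.02,0,0.2],
    [-0.05,0,0.4],
    [-0.1,0,0.7],
    [-0.2,0,1.0],
    [-0.3,0,1.0],
  ],
  turn=[
    [0,0,0],
    [0,0,0],
    [0,0,0],
    [0,0,0],
    [0,0,0],
    [0,0,0],
    [0,0,0],
    [0,0,0],
  ],
)

```text
time: 13.95
position: [0.4903, 0.0639, 0.1153]
tool_rot: [0.478, 0.521, -0.476, 0.523]
ft_force: [-0.1, -0.4, 0.2]
grip_width: 0.0004
```

Request:
step_arm(
  slide=[
    [-0.3,-0.3,0.1],
    [-0.5,-0.7,0.3],
    [-0.5,-1.0,0.5],
    [-0.5,-1.0,0.5],
  ],
  turn=[
    [0,0,0],
    [0,0,0],
    [0,0,0],
    [0,0,0],
  ],
)

```text
time: 14.35
position: [0.4399, -0.0388, 0.1637]
tool_rot: [0.479, 0.52, -0.478, 0.522]
ft_force: [0.1, 0.5, 0.7]
grip_width: 0.0004
```

Run:
```python
from h import *
np.set_printoptions(precision=4,suppress=True)
a=np.deg2rad(5.05); ex=np.array([np.cos(a),np.sin(a)]); ey=np.array([-ex[1],ex[0]])
def loc(p): r=p[...,:2]-[.5405,.067]; return np.stack([r@ex,r@ey,p[...,2]],-1)
print(get_obs()['position'],get_obs()['ft_force'])
for n in ['scene','wrist','top']:
    c=vision.camera(n); save(c,n+'7.png'); d=c['depth'];K=np.linalg.inv(c['mtx']); v,u=np.mgrid[:384,:512]
    P=loc((np.stack([u*d,v*d,d],-1)@K.T)@c['T'][:3,:3].T+c['T'][:3,3])
    im=c['image'].astype(int); red=(im[...,0]>120)&(im[...,1]<70)&(im[...,2]<80)&(d>0)&(abs(P[...,1])<.03)&(abs(P[...,0])<.13)
    print(n,'red z',np.median(P[red][:,2]) if red.any() else None)
    bl=(im[...,2]>120)&(im[...,0]<80)&(d>0)&(abs(P[...,1])<.05)&(abs(P[...,0])<.13)&(P[...,2]>.03)&(P[...,2]<.06)
    print('blue',np.percentile(P[bl],[5,50,95],axis=0) if bl.any() else None)
    for r in vision.spot_point(c,'cup')[:1]: print('cup',loc(w(c,r['centre'])))
i=cv2.imread('pics/scene7.png')[170:270,160:290]; cv2.imwrite('pics/sc7c.png',cv2.resize(i,None,fx=6,fy=6,interpolation=2))
```

```text
[ 0.4399 -0.0388  0.1637] [0.1227 0.4949 0.7375]
scene red z 0.020369196222752295
blue [[-0.004  -0.04    0.033 ]
 [-0.0021  0.0013  0.0435]
 [-0.      0.0432  0.0521]]
cup [0.0368 0.0272 0.0785]
wrist red z 0.021831104851883304
blue [[-0.0007 -0.044   0.0521]
 [ 0.0007  0.006   0.0535]
 [ 0.0025  0.0419  0.0548]]
top red z 0.018479975506294988
blue [[-0.0021 -0.0349  0.0474]
 [-0.0014  0.0006  0.0497]
 [-0.0011  0.0357  0.0536]]
cup [ 0.0659 -0.0042  0.0566]
```

View pics/sc7c.png

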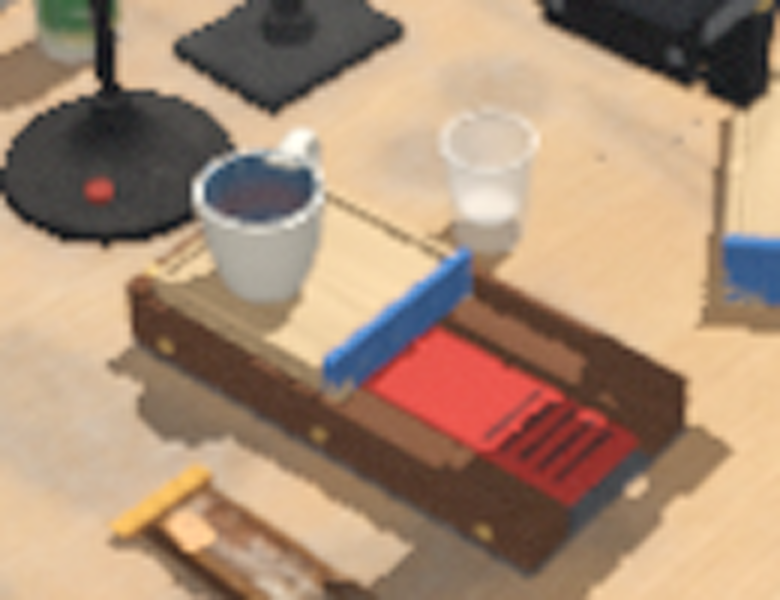

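View pics/wrist7.png

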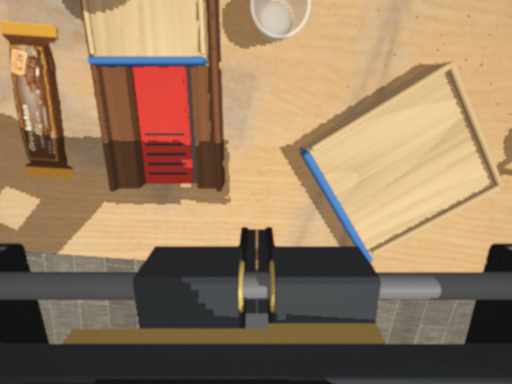

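The tray's back wall is at slide x about -2 mm, which is the end-stop position. The plate is back up at z about 20 mm, the cup is standing, and the glass and biscuit are in place. I'm handing in.

```bash
python3 -c "
from rig import hand_in; print(hand_in())"
```

```text
the job is handed in; nothing more can be done
None
```

The tray with the cup is at the end of the slide, and the stop has sprung back up behind its front bar. I pressed the red plate down with closed fingertips and pushed the smaller tray while holding the plate about 9 mm down. I then backed off the wall, lifted away, and handed in at about 14.5 s.

- **First push:** it stuck because I had pressed the plate to its limit, with about 21 N down. I eased the press and carried on; the tray was not touched while it was stuck.
- **Tray position:** after release, the tray's back wall measured between -2 and +1 mm along the slide in three views, against -2 mm expected at the end stop. While pushing there, force rose to about 17 N with no further motion.
- **Stop:** the plate measured 18.5 to 22 mm high in the three views, against 20 mm when up. I judged the pin from this height, because the tray hides the pin itself.
- **Cup and other things:** the cup stands upright on the tray, the shot glass and biscuit bar look unmoved, and the gripper was clear and touching nothing. I did not check the milk pitcher or sugar jar separately, but the arm only passed well above that side.
- **Disagreement:** the last two position readings for the cup differed by about 3 cm along and across the slide. I relied on the picture for it standing.

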